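# Swap the battery pack in a push-push charging dock

### The job

Swap the battery packs in the charging dock: press the pack that is locked in the dock until its catch lets go and it springs up, lift it out and stand it upright in the middle of the leather pad, then put the other pack into the dock and press it down until the catch locks and keeps it down. Feel for the firm stop at the bottom of each press and never push or pull hard on the dock (stay under 25 N; about half of that is enough); set the packs down, do not drop them. Leave the loose things around alone.

Things in the scene. Friction and masses are not known exactly. Their poses are not given: they have to be found in the camera images.
- dock: grey plastic charging dock, fixed, 92 mm high: a 74 x 66 mm upright block with a rectangular well from above, a lower (74 mm) housing behind it, a black foot plate 124 x 84 mm. Origin: on the table, on the well's vertical axis; x along the well's long side, towards the housing; z up. The well is 48.4 x 36.4 mm (x by y), 1.2 mm wider per side than a pack, with a 4 mm chamfer at the mouth
- dock_mouth (a point): centre of the well's mouth, level with the dock's flat top, 92 mm above the table. The cradle's floor is 42 mm under it when up. Slowly pushing a pack's top down takes 2 N at the top, rising to 6 N just before the stop; at the stop the force climbs by about 10 N per mm. A push of 10 to 16 N on the pack's top is right; a press that ends 1 mm short of the stop does not switch the catch
- cradle (a joint): how far (m) the sprung cradle in the well is down: 0 = up. Push-push catch: pressed to its firm stop and let go, it stays locked 16 to 27 mm down; pressed to the stop and let go again, it rises to 0. The stop is 25 to 32 mm down. Both depths vary from start to start, each in its own way; the stop can only be felt. The motion is damped: fast pushing adds 3.5 N per 0.1 m/s
- pack_a: black battery pack that starts locked in the dock: upright block 46 x 34 mm (x by y), 84 mm tall, 0.2 to 0.3 kg, flat top, a groove 9 to 20 mm above its underside along each long side. Origin: centre of its underside; z up. Either way round fits. Its top stands 15 to 26 mm above the dock's top locked, 42 mm when up. Claws in the grooves hold it while the cradle is down and let go when it is up
- pack_b: the other battery pack, the same in every respect, standing upright on the table. Origin: centre of its underside; x along the 46 mm side
- pad: oval brown leather pad, 52 x 111 x 9 mm, fixed flat on the table. Origin: centre of its underside; its long side is along its y; its flat top is 9 mm higher
- whetstone: grey whetstone 33 x 68 x 27 mm, loose bystander; origin: centre of its underside
- collet_0: steel collet 30 mm across, 32 mm high, loose bystander; origin: centre of its underside
- collet_1: steel collet 25 mm across, 40 mm high, loose bystander; origin: centre of its underside
Not all that is in view belongs to the job. There is more than one size of the dock; the job needs the larger.

How it is judged:
By the outcome, as a careful person would: the job done as asked, in the order asked, and still so for the second after the job is handed in, with the robot touching nothing.
It also fails if it takes over 72 s, if anything falls off the work surface, if the arm or the gripper's body presses on something with over 40 N, if the wrist force passes 120 N, or if a joint passes its speed limit or range.

### The arm

A 6-joint arm with a two-finger parallel gripper is mounted at the origin on a cart in front of the work surface, level with it; the furniture and walls round the work are solid. World frame = base frame: x ahead of the robot, y to its left, z up, the work surface at z = 0. Lengths are in m, angles in rad, forces in N, time in s.
With the tool pointing down it reaches from about 0.375 to 0.975 m from the base axis. Payload 3.8 kg.
Tool frame: the origin (TCP) lies at the very end of the fingers, on their centre line; the grasp point (between the pads) lies 19 mm behind it; z points along the fingers, y is the line along which they close (so a half turn about z gives the same grasp; the last joint's range is limited). The gripper opens to 85 mm and grips with 20 to 120 N. Pads are 22 mm wide; open, the fingers measure 114 mm over their backs; the gripper's body (76 mm by 85 mm) begins 54 mm behind the grasp point. The pads swing forward as they close: fully open they stand 13 mm farther back than shut.
Start: joints at [1.221, 0.264, 1.604, -0, 1.274, -0.037], TCP at [0.208, 0.642, 0.231] pointing down, gripper open.
Joint ranges: [-2.63, 2.63], [-0.94, 2.18], [0.31, 2.57], [-1.31, 4.45], [0, 2.66], [-2.55, 2.55]. Speed limits (rad/s): [2.57, 2.57, 3.14, 3.14, 3.14, 3.14].

### API

Orientations are given as a rotation vector (axis times angle).
In Python, from workcell import read_state, read_camera, calibration, finish_job gives the robot as it stands.
- The arm moves only by the tool step_arm, never from a script. Its argument "commands" is a list of rows, each an object of numbers: "fingers": the gripper's target within -1 to 1 (shut at 1, half-way at 0, fully open at -1); "dx", "dy", "dz": the shift along the tool's x, y, z in m; "roll": the turn about the tool's z in degrees. In form: [{"fingers": .., "dx": .., "dy": .., "dz": .., "roll": ..}, ...]. A call has 1 to 8 rows; each row is the pose to reach, as a shift and turn from the pose commanded when the call began, along the tool's axes at that moment; what a row does not reach only later rows make up. A row lasts 1/8 s, in which the tool goes at most 62.5 mm and 10.7 degrees, less where a joint would pass 70% of its speed; a pose out of reach is approached as far as the arm can. A call with a gripper value outside its range is refused whole. The fingers move at their own pace and stop on an object; "squeeze" is the grip in N (left out, the last holds). Time passes only in rows, so rows that repeat a pose let the fingers close. It gives the time, the measured TCP pose, the force, the opening and the grip force at its end, in the units of the state.
- read_state(): the state, without advancing time (a new reading comes with each control period).
- read_camera(name): name is "scene" or "top" or "wrist"; returns (picture, depth): 400x640x3 uint8, blue, green, red; 400x640 float32, m along the optical axis (not along the pixel's ray), 0 where there is no reading.
- calibration(name): a dict with "intrinsics" (3x3 intrinsics, pixels), "world_to_cam" (4x4, takes a point from world to camera coordinates). Camera axes: x right, y up, looking along -z (the intrinsics and any distortion apply to the point x, -y, -z); pixel columns grow to the right and rows downward; lengths in m; the calibration is good to about 2 mm. A picture is of the moment at which its call begins: read the wrist's pose just before it. calibration takes no time and is no camera call; for the wrist camera it gives the pose at the moment of the call.
- finish_job(): hands the job in; it is judged then, once.
The state is a dict: "time": time; "q": joint angles; "joint_vel": joint speeds; "joint_torque": joint torques, N m; "tool_pos": TCP position; "tcp_rot": TCP orientation; "wrist_force": force on the tool from outside, world axes, zero at the start; "torque": the same for the moment, N m; "width": opening from 0.0 (shut) to 1.0 (fully open); "grip_force": force on a finger pad.
Only numpy, scipy, OpenCV 4.12 (cv2) and the standard library are available. Lean on these libraries where they do the work, as an engineer would, in place of code of your own. Each camera call takes 0.05 s, during which the arm holds its last target. There are 200 camera calls.

## Working session

There is one attempt and no reset: what is moved stays moved. The work goes in short steps, Python scripts to look and compute and a tool call to move; the robot and the scene stay as the last step left them, time stands still between calls to the robot, and variables do not carry over. Pictures are saved under pics/ and viewed, at most 10 in all, crops included, and the job is handed in when it is done.

Besides the shell and the picture viewer there is one more tool, called after ">>>" as name([rows], argument=value, ...), one row to a line, values as JSON. step_arm: Moves the arm, as the interface text tells. Its arguments: {"type":"object","properties":{"commands":{"type":"array","items":{"type":"object","properties":{"fingers":{"type":"number"},"dx":{"type":"number"},"dy":{"type":"number"},"dz":{"type":"number"},"roll":{"type":"number"}}}},"squeeze":{"type":"number"}},"required":["commands"]}

```bash
mkdir -p pics
cat > h.py <<'E'
import numpy as np, cv2
from workcell import *
def pts(name):
    c=calibration(name); im,d=read_camera(name)
    K=np.array(c["intrinsics"]); T=np.linalg.inv(np.array(c["world_to_cam"]))
    v,u=np.mgrid[0:400,0:640]
    P=np.stack([(u-K[0,2])/K[0,0]*d,-(v-K[1,2])/K[1,1]*d,-d],-1)
    W=P@T[:3,:3].T+T[:3,3]
    W[d==0]=np.nan
    return im,d,W
E
python3 - <<'E'
from h import *
print(read_state()); 
for n in("top","scene"):
    c=calibration(n);print({k:np.round(v,3).tolist() if not isinstance(v,str) else v for k,v in c.items()})
    im,d,W=pts(n); cv2.imwrite(f"pics/{n}.png",im); np.save(n+".npy",W)
E
```

```text
{'time': 0.0, 'q': array([ 1.22108706e+00,  2.64767035e-01,  1.60539582e+00, -2.85434849e-05,
        1.27371229e+00, -3.68971576e-02]), 'joint_vel': array([ 0.00016994, -0.00080594, -0.00044555,  0.00115112, -0.0008842 ,
        0.00178152]), 'joint_torque': array([-4.12355257e-04, -5.15115380e+01, -3.67317903e+01,  3.90937203e-05,
        1.32040426e-02, -1.26519527e-05]), 'tool_pos': array([0.20747428, 0.64153831, 0.2299409 ]), 'tcp_rot': array([-0.48928576, -3.10283819,  0.00352633]), 'wrist_force': array([ 0.07936785, -0.86560162, -0.45306144]), 'torque': array([-0.01310393,  0.03554791, -0.02102677]), 'grip_force': 0.0, 'width': 0.9995113435017272}
{'intrinsics': [[506.673, 0.0, 321.663], [0.0, 506.673, 204.227], [0.0, 0.0, 1.0]], 'world_to_cam': [[-0.029, -0.999, -0.021, 0.042], [0.991, -0.032, 0.133, -0.561], [-0.133, -0.016, 0.991, -1.307], [0.0, 0.0, 0.0, 1.0]]}
{'intrinsics': [[463.361, 0.0, 324.926], [0.0, 463.361, 200.609], [0.0, 0.0, 1.0]], 'world_to_cam': [[0.825, -0.565, -0.01, -0.46], [0.269, 0.378, 0.886, -0.238], [-0.497, -0.733, 0.464, -0.74], [0.0, 0.0, 0.0, 1.0]]}
```

View pics/top.png

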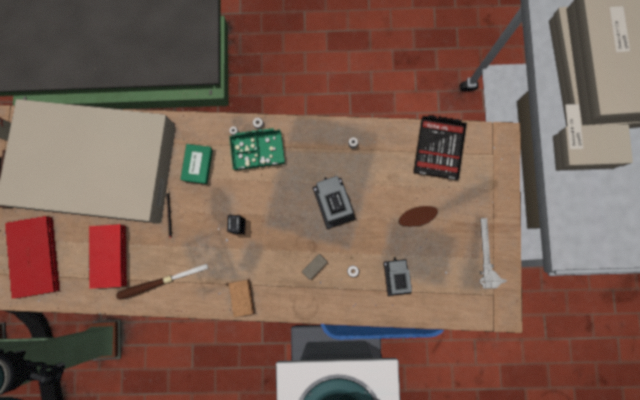

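View pics/scene.png

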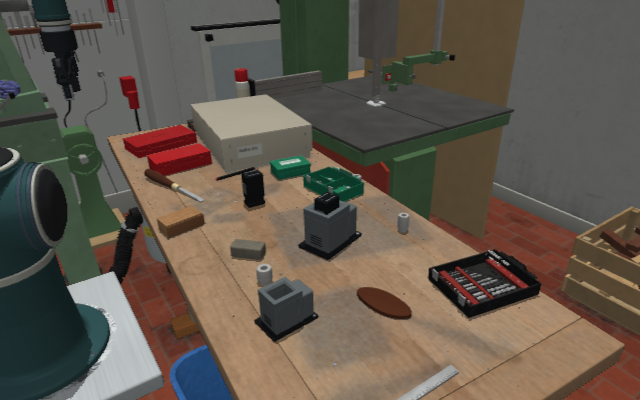

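The top view shows the dock holding a black pack at (335,203), an empty smaller dock at (398,277), a standing black pack at (236,224), and the brown oval pad at (418,216). The whetstone is at (315,267), with collets at (353,271) and (353,142).

Possible mix-ups:
- **Dock:** (335,203) or (398,277). I choose the first because it is larger and holds a pack.
- **Pack_b:** the black block at (236,224), or the black pen or tool case at (440,147). I choose the block.
- **Pad:** the oval at (418,216), or the wood block at (240,297). I choose the oval.

Next I measure each one and check it in a crop.

Run:
```python
from h import *
im=cv2.imread("pics/top.png"); W=np.load("top.npy")
cv2.imwrite("pics/crop.png",cv2.resize(im[150:310,200:450],None,fx=3,fy=3,interpolation=cv2.INTER_CUBIC))
def rep(name,box,zlo,zhi,mask=None):
    u0,v0,u1,v1=box; w=W[v0:v1,u0:u1]; m=(w[...,2]>zlo)&(w[...,2]<zhi)
    if mask is not None: m&=mask[v0:v1,u0:u1]
    m=m.astype(np.uint8); n,l,s,_=cv2.connectedComponentsWithStats(m)
    m=l==1+s[1:,4].argmax(); p=w[m]; r=cv2.minAreaRect(p[:,:2].astype(np.float32)*1000)
    print(name,"z",np.percentile(p[:,2],[5,50,95]).round(4),"rect mm",np.round(r[0],1),np.round(r[1],1),round(r[2],1),m.sum())
rep("dock top+",(300,165,370,240),.06,.14)
rep("dock block top",(300,165,370,240),.087,.098)
rep("packA top",(300,165,370,240),.101,.14)
rep("housing",(300,165,370,240),.068,.08)
rep("dock2 top",(375,250,420,300),.05,.14)
rep("packB",(215,205,255,245),.07,.1)
hsv=cv2.cvtColor(im,cv2.COLOR_BGR2HSV)
pm=(im[...,2]<110)&(im[...,2].astype(int)-im[...,0]>25)
rep("pad",(390,200,445,235),0,.03,pm)
rep("pad z",(390,200,445,235),0.005,.03)
rep("whet",(298,250,332,285),.015,.05)
rep("col",(340,260,365,282),.02,.06)
rep("col",(340,130,365,152),.02,.06)
```

```text
dock top+ z [0.0707 0.0909 0.115 ] rect mm [572.4  -4.9] [107.7  65.9] 17.3 1039
dock block top z [0.088  0.0916 0.0955] rect mm [556.6  -9.8] [74. 66.] 17.0 451
packA top z [0.1085 0.1136 0.1169] rect mm [556.5  -9.7] [45.8 33.5] 15.6 251
housing z [0.0698 0.0739 0.0779] rect mm [609.    6.2] [30.5 59.4] 16.2 255
dock2 top z [0.0526 0.0659 0.0725] rect mm [ 366.5 -167.5] [80.5 50.2] 3.7 472
packB z [0.0771 0.0828 0.0873] rect mm [513.  252.1] [33.9 44.6] 88.6 249
pad z [0.0042 0.0087 0.0132] rect mm [ 524.7 -232.8] [ 51.  110.9] 16.3 605
pad z z [0.0056 0.009  0.0133] rect mm [ 525.8 -232.5] [ 52.6 110.8] 18.5 564
whet z [0.0216 0.0265 0.0305] rect mm [397.6  51. ] [32.  67.2] 43.4 329
col z [0.0237 0.0301 0.0341] rect mm [383.7 -50.6] [29.1 26.1] 88.5 81
col z [0.0228 0.0366 0.0438] rect mm [727.1 -63.6] [23.2 23.9] 52.0 72
```

View pics/crop.png

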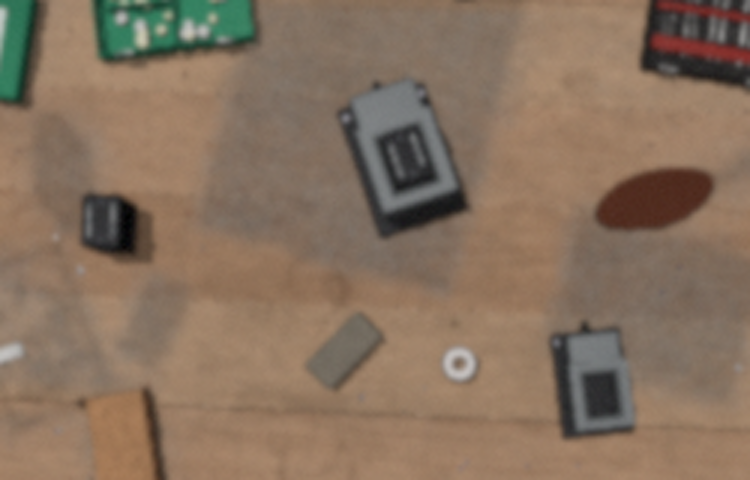

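The crop matches. The measured sizes are 74x66 mm for the dock block at z=0.092, 46x34 mm for pack_a (top at 0.114), 51x111 mm for the pad and 34x45 mm for pack_b, all consistent with the description. Dock 2 is too small, so the first dock is the right one.

```bash
cat >> h.py <<'E'
from scipy.spatial.transform import Rotation as Ro
def go(x,y,z,yaw):  # yaw deg of tool x in world
    s=read_state(); R=Ro.from_rotvec(s["tcp_rot"]).as_matrix()
    d=R.T@(np.array([x,y,z])-s["tool_pos"]); cur=np.degrees(np.arctan2(R[1,0],R[0,0]))
    print("t",round(s["time"],2),"pos",s["tool_pos"].round(4),"yaw",cur.round(2),"tilt",R[:,2].round(4),"q",s["q"].round(2),"F",s["wrist_force"].round(2),"w",round(s["width"],3))
    print("dx dy dz",d.round(4),"roll",round(-((yaw-cur+180)%360-180),2))
E
python3 -c "
from h import *
go(.5565,-.0098,.17,197)"
```

```text
t 0.1 pos [0.2075 0.6416 0.2301] yaw 162.08 tilt [-7.0e-04 -1.9e-03 -1.0e+00] q [ 1.22  0.26  1.61  0.    1.27 -0.04] F [-0.01 -0.27 -0.44] w 0.998
dx dy dz [-0.5326 -0.5123  0.0611] roll -34.92
```

>>> step_arm([
  {"fingers":1,"dx":-0.5326,"dy":-0.5123,"dz":0.02,"roll":-34.9},
  {"fingers":1,"dx":-0.5326,"dy":-0.5123,"dz":0.02,"roll":-34.9},
  {"fingers":1,"dx":-0.5326,"dy":-0.5123,"dz":0.02,"roll":-34.9},
  {"fingers":1,"dx":-0.5326,"dy":-0.5123,"dz":0.02,"roll":-34.9},
  {"fingers":1,"dx":-0.5326,"dy":-0.5123,"dz":0.02,"roll":-34.9},
  {"fingers":1,"dx":-0.5326,"dy":-0.5123,"dz":0.02,"roll":-34.9},
  {"fingers":1,"dx":-0.5326,"dy":-0.5123,"dz":0.02,"roll":-34.9},
  {"fingers":1,"dx":-0.5326,"dy":-0.5123,"dz":0.02,"roll":-34.9},
])

```text
time: 1.1
tool_pos: [0.4436, 0.201, 0.2176]
tcp_rot: [-0.464, 3.107, 0.0]
wrist_force: [0.5, 1.1, 0.2]
width: -0.004
grip_force: 0.0
```

```bash
python3 -c "
from h import *
go(.5565,-.0098,.15,197)"
```

```text
t 1.1 pos [0.4436 0.201  0.2176] yaw -163.01 tilt [ 1.e-04  1.e-04 -1.e+00] q [ 0.37 -0.09  2.01  0.    1.22 -1.49] F [0.51 1.12 0.21] w -0.004
dx dy dz [-0.0464 -0.2346  0.0675] roll -0.01
```

>>> step_arm([
  {"fingers":1,"dx":-0.0464,"dy":-0.2346,"dz":0.04,"roll":0},
  {"fingers":1,"dx":-0.0464,"dy":-0.2346,"dz":0.04,"roll":0},
  {"fingers":1,"dx":-0.0464,"dy":-0.2346,"dz":0.04,"roll":0},
  {"fingers":1,"dx":-0.0464,"dy":-0.2346,"dz":0.065,"roll":0},
  {"fingers":1,"dx":-0.0464,"dy":-0.2346,"dz":0.065,"roll":0},
  {"fingers":1,"dx":-0.0464,"dy":-0.2346,"dz":0.065,"roll":0},
])

```text
time: 1.85
tool_pos: [0.5555, -0.0079, 0.1522]
tcp_rot: [0.462, -3.106, -0.001]
wrist_force: [0.1, 0.4, 0.1]
width: 0.001
grip_force: 0.0
```

```bash
python3 -c "
from h import *
go(.5565,-.0098,.117,197)"
```

```text
t 1.85 pos [ 0.5555 -0.0079  0.1522] yaw -163.09 tilt [-1.7e-03  6.0e-04 -1.0e+00] q [-0.06  0.1   1.94  0.    1.1  -1.93] F [0.13 0.37 0.07] w 0.001
dx dy dz [-0.0004 -0.0021  0.0352] roll -0.09
```

>>> step_arm([
  {"fingers":1,"dx":0,"dy":-0.001,"dz":0.018,"roll":0},
  {"fingers":1,"dx":0,"dy":-0.001,"dz":0.03,"roll":0},
  {"fingers":1,"dx":0,"dy":-0.001,"dz":0.034,"roll":0},
  {"fingers":1,"dx":0,"dy":-0.001,"dz":0.034,"roll":0},
])

```text
time: 2.35
tool_pos: [0.5559, -0.0084, 0.1183]
tcp_rot: [0.465, -3.106, -0.0]
wrist_force: [-0.6, 0.8, -0.0]
width: 0.0
grip_force: 0.0
```

>>> step_arm([
  {"fingers":1,"dz":0.002},
  {"fingers":1,"dz":0.004},
  {"fingers":1,"dz":0.005},
  {"fingers":1,"dz":0.005},
])

```text
invalid input
```

All five fields are needed in every row.

>>> step_arm([
  {"fingers":1,"dx":0,"dy":0,"dz":0.003,"roll":0},
  {"fingers":1,"dx":0,"dy":0,"dz":0.005,"roll":0},
  {"fingers":1,"dx":0,"dy":0,"dz":0.007,"roll":0},
  {"fingers":1,"dx":0,"dy":0,"dz":0.007,"roll":0},
])

```text
time: 2.85
tool_pos: [0.5566, -0.009, 0.1124]
tcp_rot: [-0.463, 3.107, -0.0]
wrist_force: [-0.7, 0.1, 4.6]
width: 0.001
grip_force: 1.9
```

>>> step_arm([
  {"fingers":1,"dx":0,"dy":0,"dz":0.001,"roll":0},
  {"fingers":1,"dx":0,"dy":0,"dz":0.002,"roll":0},
  {"fingers":1,"dx":0,"dy":0,"dz":0.002,"roll":0},
])

```text
time: 3.22
tool_pos: [0.5568, -0.009, 0.1107]
tcp_rot: [-0.463, 3.106, -0.0]
wrist_force: [-2.5, 0.1, 5.3]
width: 0.002
grip_force: 2.8
```

>>> step_arm([
  {"fingers":1,"dx":0,"dy":0,"dz":0.001,"roll":0},
  {"fingers":1,"dx":0,"dy":0,"dz":0.002,"roll":0},
  {"fingers":1,"dx":0,"dy":0,"dz":0.002,"roll":0},
])

```text
time: 3.6
tool_pos: [0.5569, -0.009, 0.1088]
tcp_rot: [-0.463, 3.106, -0.0]
wrist_force: [-2.0, -0.4, 6.7]
width: -0.0
grip_force: 3.0
```

>>> step_arm([
  {"fingers":1,"dx":0,"dy":0,"dz":0.001,"roll":0},
  {"fingers":1,"dx":0,"dy":0,"dz":0.001,"roll":0},
  {"fingers":1,"dx":0,"dy":0,"dz":0.001,"roll":0},
])

```text
time: 3.98
tool_pos: [0.5569, -0.009, 0.1078]
tcp_rot: [-0.463, 3.106, -0.0]
wrist_force: [-2.6, -0.3, 6.8]
width: 0.0
grip_force: 3.1
```

```bash
python3 -c "
from h import *
go(.5565,-.0098,.117,197)"
```

```text
t 3.98 pos [ 0.5569 -0.009   0.1078] yaw -163.03 tilt [ 1.e-03 -1.e-04 -1.e+00] q [-0.06  0.15  1.98 -0.    1.01 -1.93] F [-2.64 -0.28  6.83] w 0.0
dx dy dz [ 0.0006 -0.0007 -0.0092] roll -0.03
```

>>> step_arm([
  {"fingers":1,"dx":0,"dy":0,"dz":0.001,"roll":0},
  {"fingers":1,"dx":0,"dy":0,"dz":0.001,"roll":0},
])

```text
time: 4.22
tool_pos: [0.5568, -0.009, 0.1068]
tcp_rot: [-0.463, 3.106, -0.0]
wrist_force: [-2.2, -0.2, 6.5]
width: 0.0
grip_force: 3.1
```

>>> step_arm([
  {"fingers":1,"dx":0,"dy":0,"dz":0.0005,"roll":0},
  {"fingers":1,"dx":0,"dy":0,"dz":0.0005,"roll":0},
])

```text
time: 4.47
tool_pos: [0.5569, -0.009, 0.1064]
tcp_rot: [-0.463, 3.106, -0.0]
wrist_force: [-2.8, 0.2, 6.6]
width: -0.002
grip_force: 3.4
```

>>> step_arm([
  {"fingers":1,"dx":0,"dy":0,"dz":0.0007,"roll":0},
  {"fingers":1,"dx":0,"dy":0,"dz":0.0007,"roll":0},
])

```text
time: 4.72
tool_pos: [0.5569, -0.009, 0.1058]
tcp_rot: [-0.463, 3.106, -0.0]
wrist_force: [-2.5, -0.9, 6.6]
width: -0.0
grip_force: 3.4
```

>>> step_arm([
  {"fingers":1,"dx":0,"dy":0,"dz":0.0007,"roll":0},
  {"fingers":1,"dx":0,"dy":0,"dz":0.0007,"roll":0},
])

```text
time: 4.97
tool_pos: [0.5571, -0.009, 0.1054]
tcp_rot: [-0.463, 3.106, -0.001]
wrist_force: [-2.4, 0.2, 9.0]
width: 0.002
grip_force: 4.2
```

>>> step_arm([
  {"fingers":1,"dx":0,"dy":0,"dz":0.0007,"roll":0},
  {"fingers":1,"dx":0,"dy":0,"dz":0.0007,"roll":0},
])

```text
time: 5.22
tool_pos: [0.5573, -0.009, 0.1051]
tcp_rot: [-0.463, 3.105, -0.001]
wrist_force: [-3.7, 0.4, 9.7]
width: -0.001
grip_force: 5.1
```

Force is rising at the stop, so I press a little more.

>>> step_arm([
  {"fingers":1,"dx":0,"dy":0,"dz":0.0008,"roll":0},
  {"fingers":1,"dx":0,"dy":0,"dz":0.0008,"roll":0},
])

```text
time: 5.48
tool_pos: [0.5575, -0.0091, 0.1048]
tcp_rot: [-0.463, 3.105, -0.001]
wrist_force: [-4.5, 1.0, 13.2]
width: 0.002
grip_force: 6.2
```

>>> step_arm([
  {"fingers":1,"dx":0,"dy":0,"dz":0.0004,"roll":0},
  {"fingers":1,"dx":0,"dy":0,"dz":0.0004,"roll":0},
])

```text
time: 5.72
tool_pos: [0.5577, -0.0091, 0.1048]
tcp_rot: [-0.463, 3.105, -0.001]
wrist_force: [-3.7, 1.0, 14.1]
width: -0.0
grip_force: 6.9
```

>>> step_arm([
  {"fingers":1,"dx":0,"dy":0,"dz":-0.006,"roll":0},
  {"fingers":1,"dx":0,"dy":0,"dz":-0.012,"roll":0},
  {"fingers":1,"dx":0,"dy":0,"dz":-0.018,"roll":0},
  {"fingers":1,"dx":0,"dy":0,"dz":-0.024,"roll":0},
  {"fingers":1,"dx":0,"dy":0,"dz":-0.032,"roll":0},
  {"fingers":1,"dx":0,"dy":0,"dz":-0.06,"roll":0},
  {"fingers":-1,"dx":0,"dy":0,"dz":-0.1,"roll":0},
  {"fingers":-1,"dx":0,"dy":0,"dz":-0.1,"roll":0},
])

```text
time: 6.72
tool_pos: [0.5593, -0.009, 0.2065]
tcp_rot: [-0.463, 3.099, -0.002]
wrist_force: [0.5, -0.3, 1.3]
width: 0.42
grip_force: 0.0
```

Run:
```python
from h import *
go(.5565,-.0098,.105,197)
for n in("wrist","top"):
    im,d,W=pts(n); cv2.imwrite(f"pics/{n}2.png",im)
    w=W[(W[...,2]>.102)&(np.hypot(W[...,0]-.5565,W[...,1]+.0098)<.045)&(W[...,2]<.145)]
    r=cv2.minAreaRect(w[:,:2].astype(np.float32)*1000) if len(w) else None
    print(n,len(w),np.percentile(w[:,2],[5,50,95]) if len(w) else 0,r)
    w=W[(W[...,2]>.087)&(np.hypot(W[...,0]-.5565,W[...,1]+.0098)<.06)&(W[...,2]<.097)]
    print(cv2.minAreaRect(w[:,:2].astype(np.float32)*1000) if len(w) else None)
```

```text
t 6.72 pos [ 0.5593 -0.009   0.2065] yaw -163.02 tilt [ 8.e-03 -4.e-04 -1.e+00] q [-0.06  0.06  1.89  0.    1.19 -1.93] F [ 0.55 -0.26  1.28] w 0.42
dx dy dz [0.0037 0.0003 0.1015] roll -0.02
wrist 3295 [0.1134466  0.13356597 0.13486208] ((554.43017578125, -9.650520324707031), (46.16187286376953, 34.189598083496094), 16.745811462402344)
((555.1654052734375, -9.368072509765625), (74.44440460205078, 66.21781158447266), 17.236602783203125)
top 112 [0.110229   0.13324594 0.13795745] ((540.7965087890625, -12.81228256225586), (37.057655334472656, 20.185550689697266), 88.28062438964844)
((546.00634765625, -12.828479766845703), (52.315391540527344, 66.5377197265625), 15.455360412597656)
```

>>> step_arm([
  {"fingers":-1,"dx":0.003,"dy":0,"dz":0.03,"roll":0},
  {"fingers":-1,"dx":0.003,"dy":0,"dz":0.05,"roll":0},
  {"fingers":-1,"dx":0.003,"dy":0,"dz":0.05,"roll":0},
  {"fingers":-1,"dx":0.003,"dy":0,"dz":0.05,"roll":0},
])

```text
time: 7.32
tool_pos: [0.5534, -0.0097, 0.1518]
tcp_rot: [0.464, -3.106, -0.0]
wrist_force: [-0.7, 1.0, 1.0]
width: 0.999
grip_force: 0.0
```

```bash
python3 -c "
from h import *
go(.556,-.0096,.105,197)"
```

```text
t 7.33 pos [ 0.5534 -0.0097  0.1518] yaw -163.02 tilt [-8.e-04  1.e-04 -1.e+00] q [-0.06  0.1   1.95  0.    1.09 -1.93] F [-0.69  0.96  1.03] w 0.999
dx dy dz [-0.0026 -0.0006  0.0468] roll -0.02
```

>>> step_arm([
  {"fingers":-1,"dx":-0.0026,"dy":0,"dz":0.02,"roll":0},
  {"fingers":-1,"dx":-0.0026,"dy":0,"dz":0.04,"roll":0},
  {"fingers":-1,"dx":-0.0026,"dy":0,"dz":0.0465,"roll":0},
  {"fingers":-1,"dx":-0.0026,"dy":0,"dz":0.0465,"roll":0},
  {"fingers":1,"dx":-0.0026,"dy":0,"dz":0.0465,"roll":0},
  {"fingers":1,"dx":-0.0026,"dy":0,"dz":0.0465,"roll":0},
  {"fingers":1,"dx":-0.0026,"dy":0,"dz":0.0465,"roll":0},
  {"fingers":1,"dx":-0.0026,"dy":0,"dz":0.0465,"roll":0},
], squeeze=35)

```text
time: 8.32
tool_pos: [0.5565, -0.009, 0.1062]
tcp_rot: [-0.464, 3.106, -0.0]
wrist_force: [-0.3, -0.1, 2.0]
width: 0.388
grip_force: 42.2
```

>>> step_arm([
  {"fingers":1,"dx":0,"dy":0,"dz":0,"roll":0},
  {"fingers":1,"dx":0,"dy":0,"dz":0,"roll":0},
], squeeze=35)

```text
time: 8.57
tool_pos: [0.5564, -0.009, 0.1058]
tcp_rot: [-0.464, 3.106, -0.0]
wrist_force: [0.5, -0.1, 1.9]
width: 0.389
grip_force: 42.2
```

>>> step_arm([
  {"fingers":1,"dx":0,"dy":0,"dz":-0.003,"roll":0},
  {"fingers":1,"dx":0,"dy":0,"dz":-0.008,"roll":0},
  {"fingers":1,"dx":0,"dy":0,"dz":-0.016,"roll":0},
])

```text
time: 8.95
tool_pos: [0.5553, -0.0089, 0.1212]
tcp_rot: [0.464, -3.106, -0.001]
wrist_force: [-0.3, -0.1, -2.7]
width: 0.39
grip_force: 41.6
```

>>> step_arm([
  {"fingers":1,"dx":0,"dy":0,"dz":-0.015,"roll":0},
  {"fingers":1,"dx":0,"dy":0,"dz":-0.03,"roll":0},
  {"fingers":1,"dx":0,"dy":0,"dz":-0.05,"roll":0},
  {"fingers":1,"dx":0,"dy":0,"dz":-0.055,"roll":0},
  {"fingers":1,"dx":0,"dy":0,"dz":-0.055,"roll":0},
])

```text
time: 9.57
tool_pos: [0.5563, -0.009, 0.1773]
tcp_rot: [-0.464, 3.106, -0.0]
wrist_force: [0.5, -0.0, -2.5]
width: 0.397
grip_force: 41.7
```

```bash
python3 -c "
from h import *
go(.5252,-.2327,.09,197)"
```

```text
t 9.57 pos [ 0.5563 -0.009   0.1773] yaw -163.02 tilt [ 1.2e-03 -1.0e-04 -1.0e+00] q [-0.06  0.08  1.92 -0.    1.14 -1.93] F [ 0.52 -0.02 -2.51] w 0.397
dx dy dz [ 0.0951 -0.2048  0.0873] roll -0.02
```

>>> step_arm([
  {"fingers":1,"dx":0.018,"dy":-0.04,"dz":0,"roll":0},
  {"fingers":1,"dx":0.043,"dy":-0.09,"dz":0,"roll":0},
  {"fingers":1,"dx":0.067,"dy":-0.14,"dz":0.0,"roll":0},
  {"fingers":1,"dx":0.086,"dy":-0.185,"dz":0.02,"roll":0},
  {"fingers":1,"dx":0.0951,"dy":-0.2048,"dz":0.05,"roll":0},
  {"fingers":1,"dx":0.0951,"dy":-0.2048,"dz":0.07,"roll":0},
  {"fingers":1,"dx":0.0951,"dy":-0.2048,"dz":0.087,"roll":0},
  {"fingers":1,"dx":0.0951,"dy":-0.2048,"dz":0.087,"roll":0},
])

```text
time: 10.58
tool_pos: [0.5236, -0.2309, 0.0875]
tcp_rot: [0.465, -3.104, -0.004]
wrist_force: [-0.1, -0.7, -1.5]
width: 0.392
grip_force: 41.6
```

Run:
```python
from h import *
go(.5252,-.2327,.0665,197)
im,d,W=pts("wrist"); cv2.imwrite("pics/w3.png",im)
im,d,W=pts("scene"); cv2.imwrite("pics/s3.png",im[150:400,250:500])
```

```text
t 10.57 pos [ 0.5236 -0.2309  0.0875] yaw -162.95 tilt [-0.0036  0.0021 -1.    ] q [-0.46  0.21  1.96  0.    0.98 -2.33] F [-0.07 -0.68 -1.51] w 0.392
dx dy dz [-0.0011 -0.0023  0.021 ] roll 0.05
```

View pics/w3.png

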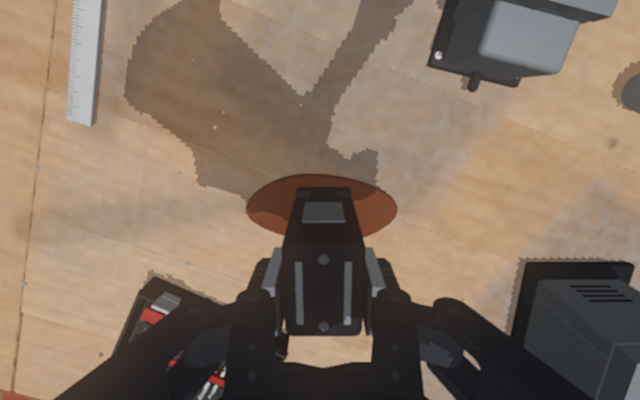

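View pics/s3.png

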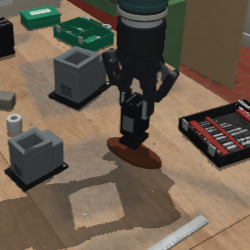

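The wrist view shows the pack held upright, centred over the oval pad, which spans (245..397, 175..240). Now I lower it.

>>> step_arm([
  {"fingers":1,"dx":-0.0006,"dy":-0.001,"dz":0.01,"roll":0},
  {"fingers":1,"dx":-0.0006,"dy":-0.001,"dz":0.017,"roll":0},
  {"fingers":1,"dx":-0.0006,"dy":-0.001,"dz":0.02,"roll":0},
  {"fingers":1,"dx":-0.0006,"dy":-0.001,"dz":0.02,"roll":0},
])

```text
time: 11.18
tool_pos: [0.5254, -0.2333, 0.0691]
tcp_rot: [0.464, -3.107, -0.001]
wrist_force: [-0.2, 0.1, -1.6]
width: 0.395
grip_force: 41.7
```

>>> step_arm([
  {"fingers":1,"dx":0,"dy":0,"dz":0.001,"roll":0},
  {"fingers":1,"dx":0,"dy":0,"dz":0.001,"roll":0},
])

```text
time: 11.42
tool_pos: [0.5258, -0.2335, 0.0687]
tcp_rot: [-0.464, 3.107, -0.0]
wrist_force: [1.1, 0.4, -2.7]
width: 0.39
grip_force: 41.7
```

>>> step_arm([
  {"fingers":1,"dx":0,"dy":0.0005,"dz":0.001,"roll":0},
  {"fingers":1,"dx":0,"dy":0.0005,"dz":0.002,"roll":0},
  {"fingers":1,"dx":0,"dy":0.0005,"dz":0.002,"roll":0},
])

```text
time: 11.8
tool_pos: [0.5255, -0.2329, 0.0664]
tcp_rot: [0.464, -3.107, -0.0]
wrist_force: [0.3, 0.3, -2.8]
width: 0.388
grip_force: 41.7
```

>>> step_arm([
  {"fingers":1,"dx":0,"dy":0,"dz":0.001,"roll":0},
  {"fingers":1,"dx":0,"dy":0,"dz":0.001,"roll":0},
])

```text
time: 12.05
tool_pos: [0.5256, -0.2329, 0.0654]
tcp_rot: [0.464, -3.107, 0.0]
wrist_force: [0.5, -0.8, -1.8]
width: 0.392
grip_force: 41.8
```

>>> step_arm([
  {"fingers":1,"dx":0,"dy":0,"dz":0.001,"roll":0},
  {"fingers":1,"dx":0,"dy":0,"dz":0.001,"roll":0},
])

```text
time: 12.3
tool_pos: [0.5257, -0.2329, 0.0654]
tcp_rot: [-0.464, 3.107, -0.0]
wrist_force: [-2.4, 0.6, 4.1]
width: 0.387
grip_force: 42.5
```

>>> step_arm([
  {"fingers":1,"dx":0,"dy":0,"dz":0.0005,"roll":0},
  {"fingers":1,"dx":0,"dy":0,"dz":0.0005,"roll":0},
])

```text
time: 12.55
tool_pos: [0.5257, -0.233, 0.0654]
tcp_rot: [-0.464, 3.107, -0.0]
wrist_force: [-3.7, 2.3, 8.8]
width: 0.389
grip_force: 43.1
```

The pack is on the pad. I ease off, release and rise.

>>> step_arm([
  {"fingers":1,"dx":0,"dy":0,"dz":-0.001,"roll":0},
  {"fingers":0.1,"dx":0,"dy":0,"dz":-0.001,"roll":0},
  {"fingers":-0.3,"dx":0,"dy":0,"dz":-0.001,"roll":0},
  {"fingers":-1,"dx":0,"dy":0,"dz":-0.001,"roll":0},
  {"fingers":-1,"dx":0,"dy":0,"dz":-0.001,"roll":0},
  {"fingers":-1,"dx":0,"dy":0,"dz":-0.03,"roll":0},
  {"fingers":-1,"dx":0,"dy":0,"dz":-0.09,"roll":0},
  {"fingers":-1,"dx":0,"dy":0,"dz":-0.12,"roll":0},
])

```text
time: 13.55
tool_pos: [0.5272, -0.2337, 0.1876]
tcp_rot: [-0.463, 3.103, -0.004]
wrist_force: [1.1, -0.2, -0.4]
width: 0.998
grip_force: 0.0
```

Run:
```python
from h import *
im,d,W=pts("wrist")
for z0,z1 in((.087,.1),(.005,.013)):
    w=W[(W[...,2]>z0)&(np.hypot(W[...,0]-.5255,W[...,1]+.233)<.07)&(W[...,2]<z1)]
    print(len(w),np.percentile(w[:,2],[5,50,95]),cv2.minAreaRect(w[:,:2].astype(np.float32)*1000))
go(.512,.252,.17,178.6)
```

```text
2432 [0.09085145 0.09269947 0.09390209] ((523.6635131835938, -233.64178466796875), (45.12272644042969, 34.03831100463867), 17.21819496154785)
2279 [0.00739405 0.00878879 0.01002145] ((520.83203125, -230.58395385742188), (88.0361099243164, 89.02465057373047), 64.2302474975586)
t 13.6 pos [ 0.529  -0.2346  0.1915] yaw -163.02 tilt [ 0.0093 -0.0046 -0.9999] q [-0.46  0.1   1.87 -0.    1.16 -2.33] F [ 1.41 -0.23  2.45] w 1.004
dx dy dz [-0.1257  0.4705  0.0191] roll 18.38
```

>>> step_arm([
  {"fingers":-1,"dx":-0.1257,"dy":0.4705,"dz":0,"roll":18.4},
  {"fingers":-1,"dx":-0.1257,"dy":0.4705,"dz":0,"roll":18.4},
  {"fingers":-1,"dx":-0.1257,"dy":0.4705,"dz":0,"roll":18.4},
  {"fingers":-1,"dx":-0.1257,"dy":0.4705,"dz":0,"roll":18.4},
  {"fingers":-1,"dx":-0.1257,"dy":0.4705,"dz":0,"roll":18.4},
  {"fingers":-1,"dx":-0.1257,"dy":0.4705,"dz":0,"roll":18.4},
  {"fingers":-1,"dx":-0.1257,"dy":0.4705,"dz":0,"roll":18.4},
  {"fingers":-1,"dx":-0.1257,"dy":0.4705,"dz":0,"roll":18.4},
])

```text
time: 14.6
tool_pos: [0.5079, 0.2561, 0.1837]
tcp_rot: [0.037, 3.141, 0.0]
wrist_force: [1.0, -0.7, -0.0]
width: 0.997
grip_force: 0.0
```

>>> step_arm([
  {"fingers":-1,"dx":0,"dy":0,"dz":0,"roll":0},
  {"fingers":-1,"dx":0,"dy":0,"dz":0,"roll":0},
])

```text
time: 14.85
tool_pos: [0.508, 0.2535, 0.1834]
tcp_rot: [-0.037, -3.141, 0.002]
wrist_force: [-0.5, -0.4, -0.1]
width: 1.002
grip_force: 0.0
```

Run:
```python
from h import *
go(.512,.252,.17,178.6)
im,d,W=pts("wrist"); cv2.imwrite("pics/w4.png",im)
for z0,z1 in((.075,.09),):
    w=W[(W[...,2]>z0)&(np.hypot(W[...,0]-.512,W[...,1]-.252)<.05)&(W[...,2]<z1)]
    print(len(w),np.percentile(w[:,2],[5,50,95]) ,cv2.minAreaRect(w[:,:2].astype(np.float32)*1000))
```

```text
t 14.85 pos [0.508  0.2535 0.1834] yaw 178.64 tilt [-9.e-04 -1.e-03 -1.e+00] q [ 0.42  0.1   1.89 -0.    1.16 -1.13] F [-0.54 -0.44 -0.13] w 1.002
dx dy dz [-0.004  -0.0014  0.0134] roll 0.04
2342 [0.08133863 0.08371546 0.08492979] ((511.82470703125, 253.346435546875), (33.80305862426758, 45.94493103027344), 86.96527862548828)
```

>>> step_arm([
  {"fingers":-1,"dx":-0.0038,"dy":-0.0005,"dz":0.05,"roll":1.4},
  {"fingers":-1,"dx":-0.0038,"dy":-0.0005,"dz":0.09,"roll":1.4},
  {"fingers":-1,"dx":-0.0038,"dy":-0.0005,"dz":0.115,"roll":1.4},
  {"fingers":-1,"dx":-0.0038,"dy":-0.0005,"dz":0.127,"roll":1.4},
  {"fingers":-1,"dx":-0.0038,"dy":-0.0005,"dz":0.127,"roll":1.4},
  {"fingers":-1,"dx":-0.0038,"dy":-0.0005,"dz":0.127,"roll":1.4},
])

```text
time: 15.65
tool_pos: [0.5135, 0.2532, 0.0585]
tcp_rot: [0.078, 3.138, 0.002]
wrist_force: [-0.2, 1.7, 0.5]
width: 0.997
grip_force: 0.0
```

>>> step_arm([
  {"fingers":1,"dx":0,"dy":0,"dz":0,"roll":0},
  {"fingers":1,"dx":0,"dy":0,"dz":0,"roll":0},
  {"fingers":1,"dx":0,"dy":0,"dz":0,"roll":0},
  {"fingers":1,"dx":0,"dy":0,"dz":0,"roll":0},
  {"fingers":1,"dx":0,"dy":0,"dz":0,"roll":0},
  {"fingers":1,"dx":0,"dy":0,"dz":0,"roll":0},
])

```text
time: 16.4
tool_pos: [0.5127, 0.2535, 0.0576]
tcp_rot: [0.077, 3.14, 0.001]
wrist_force: [-0.4, 0.3, 5.4]
width: 0.391
grip_force: 36.8
```

```bash
python3 -c "
from h import *
go(.556,-.0095,.18,197)"
```

```text
t 16.4 pos [0.5127 0.2535 0.0576] yaw 177.18 tilt [ 1.e-03  6.e-04 -1.e+00] q [ 0.42  0.24  1.98  0.    0.92 -1.11] F [-0.41  0.3   5.35] w 0.391
dx dy dz [-0.0563 -0.2605 -0.1225] roll -19.82
```

>>> step_arm([
  {"fingers":1,"dx":0,"dy":0,"dz":-0.015,"roll":0},
  {"fingers":1,"dx":0,"dy":0,"dz":-0.05,"roll":0},
  {"fingers":1,"dx":0,"dy":0,"dz":-0.09,"roll":0},
  {"fingers":1,"dx":-0.01,"dy":-0.04,"dz":-0.1225,"roll":-4},
  {"fingers":1,"dx":-0.021,"dy":-0.09,"dz":-0.1225,"roll":-9},
  {"fingers":1,"dx":-0.032,"dy":-0.145,"dz":-0.1225,"roll":-14},
  {"fingers":1,"dx":-0.043,"dy":-0.195,"dz":-0.1225,"roll":-19.8},
  {"fingers":1,"dx":-0.052,"dy":-0.24,"dz":-0.1225,"roll":-19.8},
])

```text
time: 17.4
tool_pos: [0.5517, 0.009, 0.1794]
tcp_rot: [0.464, -3.106, 0.0]
wrist_force: [0.2, -0.4, -1.4]
width: 0.393
grip_force: 36.1
```

```bash
python3 -c "
from h import *
go(.556,-.0092,.158,197)"
```

```text
t 17.4 pos [0.5517 0.009  0.1794] yaw -163.0 tilt [-1.e-03 -2.e-04 -1.e+00] q [-0.03  0.07  1.93 -0.    1.15 -1.9 ] F [ 0.22 -0.43 -1.44] w 0.393
dx dy dz [ 0.0012 -0.0187  0.0214] roll -0.0
```

>>> step_arm([
  {"fingers":1,"dx":0.0,"dy":-0.01,"dz":0,"roll":0},
  {"fingers":1,"dx":0.0,"dy":-0.019,"dz":0,"roll":0},
  {"fingers":1,"dx":0.0,"dy":-0.019,"dz":0.01,"roll":0},
  {"fingers":1,"dx":0.0,"dy":-0.019,"dz":0.02,"roll":0},
  {"fingers":1,"dx":0.0,"dy":-0.019,"dz":0.02,"roll":0},
  {"fingers":1,"dx":0.0,"dy":-0.019,"dz":0.02,"roll":0},
])

```text
time: 18.15
tool_pos: [0.5577, -0.0066, 0.1592]
tcp_rot: [0.465, -3.106, -0.0]
wrist_force: [0.2, 0.3, -1.9]
width: 0.394
grip_force: 36.2
```

Run:
```python
from h import *
go(.556,-.0092,.135,197)
im,d,W=pts("wrist"); cv2.imwrite("pics/w5.png",im)
w=W[(W[...,2]>.087)&(np.hypot(W[...,0]-.5565,W[...,1]+.0098)<.06)&(W[...,2]<.097)]
print(cv2.minAreaRect(w[:,:2].astype(np.float32)*1000))
```

```text
t 18.15 pos [ 0.5577 -0.0066  0.1592] yaw -162.97 tilt [-6.e-04  1.e-04 -1.e+00] q [-0.06  0.1   1.93  0.    1.11 -1.92] F [ 0.22  0.3  -1.95] w 0.394
dx dy dz [ 0.0023 -0.002   0.0242] roll 0.03
((550.486328125, -10.937416076660156), (64.97437286376953, 66.13632202148438), 17.285297393798828)
```

View pics/w5.png

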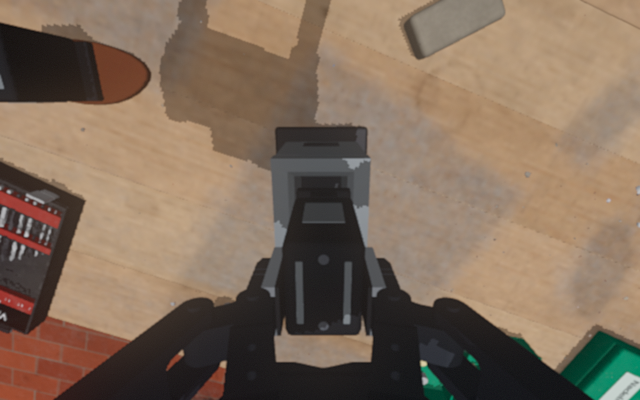

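The pack is over the well (mouth at about (290..356, 172)). I correct by about 2 mm and lower gently.

>>> step_arm([
  {"fingers":1,"dx":0.002,"dy":-0.002,"dz":0,"roll":0},
  {"fingers":1,"dx":0.002,"dy":-0.002,"dz":0.003,"roll":0},
  {"fingers":1,"dx":0.002,"dy":-0.002,"dz":0.003,"roll":0},
])

```text
time: 18.58
tool_pos: [0.5563, -0.0099, 0.1563]
tcp_rot: [0.463, -3.107, -0.0]
wrist_force: [-0.1, -0.1, -2.5]
width: 0.387
grip_force: 36.2
```

>>> step_arm([
  {"fingers":1,"dx":0,"dy":0,"dz":0.003,"roll":0},
  {"fingers":1,"dx":0,"dy":0,"dz":0.006,"roll":0},
  {"fingers":1,"dx":0,"dy":0,"dz":0.009,"roll":0},
  {"fingers":1,"dx":0,"dy":0,"dz":0.01,"roll":0},
])

```text
time: 19.08
tool_pos: [0.5563, -0.0097, 0.1461]
tcp_rot: [0.464, -3.107, -0.0]
wrist_force: [0.2, 0.1, -1.6]
width: 0.388
grip_force: 36.2
```

>>> step_arm([
  {"fingers":1,"dx":0,"dy":0.0004,"dz":0.002,"roll":0},
  {"fingers":1,"dx":0,"dy":0.0004,"dz":0.004,"roll":0},
  {"fingers":1,"dx":0,"dy":0.0004,"dz":0.006,"roll":0},
  {"fingers":1,"dx":0,"dy":0.0004,"dz":0.006,"roll":0},
])

```text
time: 19.58
tool_pos: [0.5562, -0.0094, 0.1403]
tcp_rot: [0.464, -3.107, -0.0]
wrist_force: [-0.8, 1.0, -2.2]
width: 0.394
grip_force: 36.2
```

>>> step_arm([
  {"fingers":1,"dx":0,"dy":0,"dz":0.004,"roll":0},
  {"fingers":1,"dx":0,"dy":0,"dz":0.008,"roll":0},
  {"fingers":1,"dx":0,"dy":0,"dz":0.01,"roll":0},
  {"fingers":1,"dx":0,"dy":0,"dz":0.01,"roll":0},
])

```text
time: 20.08
tool_pos: [0.5562, -0.0094, 0.1302]
tcp_rot: [0.464, -3.107, -0.0]
wrist_force: [0.6, -0.9, -1.4]
width: 0.392
grip_force: 36.2
```

>>> step_arm([
  {"fingers":1,"dx":0,"dy":0,"dz":0.005,"roll":0},
  {"fingers":1,"dx":0,"dy":0,"dz":0.01,"roll":0},
  {"fingers":1,"dx":0,"dy":0,"dz":0.015,"roll":0},
  {"fingers":1,"dx":0,"dy":0,"dz":0.019,"roll":0},
  {"fingers":1,"dx":0,"dy":0,"dz":0.0205,"roll":0},
  {"fingers":1,"dx":0,"dy":0,"dz":0.0205,"roll":0},
])

```text
time: 20.82
tool_pos: [0.5564, -0.0094, 0.1099]
tcp_rot: [0.464, -3.107, -0.0]
wrist_force: [0.6, -0.2, -1.7]
width: 0.395
grip_force: 36.2
```

>>> step_arm([
  {"fingers":1,"dx":0,"dy":0,"dz":0.001,"roll":0},
  {"fingers":1,"dx":0,"dy":0,"dz":0.0015,"roll":0},
  {"fingers":1,"dx":0,"dy":0,"dz":0.0015,"roll":0},
])

```text
time: 21.2
tool_pos: [0.5564, -0.0094, 0.1085]
tcp_rot: [-0.464, 3.107, -0.0]
wrist_force: [-0.5, -0.1, -1.6]
width: 0.389
grip_force: 36.3
```

>>> step_arm([
  {"fingers":1,"dx":0,"dy":0,"dz":0.001,"roll":0},
  {"fingers":1,"dx":0,"dy":0,"dz":0.0015,"roll":0},
  {"fingers":1,"dx":0,"dy":0,"dz":0.0015,"roll":0},
])

```text
time: 21.58
tool_pos: [0.5567, -0.0094, 0.1075]
tcp_rot: [-0.464, 3.107, -0.0]
wrist_force: [-1.4, 0.5, 2.3]
width: 0.39
grip_force: 36.7
```

>>> step_arm([
  {"fingers":1,"dx":0,"dy":0,"dz":0.001,"roll":0},
  {"fingers":1,"dx":0,"dy":0,"dz":0.001,"roll":0},
])

```text
time: 21.82
tool_pos: [0.5566, -0.0094, 0.1062]
tcp_rot: [-0.464, 3.107, -0.0]
wrist_force: [-0.8, 0.3, 2.7]
width: 0.394
grip_force: 36.8
```

The pack is seated on the cradle. I release, rise, shut the fingers and settle above it.

>>> step_arm([
  {"fingers":0.1,"dx":0,"dy":0,"dz":-0.001,"roll":0},
  {"fingers":-0.4,"dx":0,"dy":0,"dz":-0.001,"roll":0},
  {"fingers":-0.4,"dx":0,"dy":0,"dz":-0.001,"roll":0},
  {"fingers":-0.4,"dx":0,"dy":0,"dz":-0.02,"roll":0},
  {"fingers":-0.4,"dx":0,"dy":0,"dz":-0.05,"roll":0},
  {"fingers":1,"dx":0,"dy":0,"dz":-0.06,"roll":0},
  {"fingers":1,"dx":0,"dy":0,"dz":-0.06,"roll":0},
  {"fingers":1,"dx":0,"dy":0,"dz":-0.06,"roll":0},
])

```text
time: 22.82
tool_pos: [0.5557, -0.0094, 0.1651]
tcp_rot: [0.464, -3.106, -0.0]
wrist_force: [-0.4, -0.0, -0.6]
width: 0.066
grip_force: 0.0
```

>>> step_arm([
  {"fingers":1,"dx":0,"dy":0,"dz":0.0,"roll":0},
  {"fingers":1,"dx":0,"dy":0,"dz":0.0,"roll":0},
  {"fingers":1,"dx":0,"dy":0,"dz":0.01,"roll":0},
  {"fingers":1,"dx":0,"dy":0,"dz":0.018,"roll":0},
  {"fingers":1,"dx":0,"dy":0,"dz":0.022,"roll":0},
  {"fingers":1,"dx":0,"dy":0,"dz":0.022,"roll":0},
])

```text
time: 23.58
tool_pos: [0.556, -0.0094, 0.1432]
tcp_rot: [0.464, -3.106, -0.0]
wrist_force: [-1.0, 0.1, 0.1]
width: -0.004
grip_force: 0.0
```

Run:
```python
from h import *
go(.556,-.0095,.11,197)
im,d,W=pts("wrist")
w=W[(W[...,2]>.102)&(np.hypot(W[...,0]-.5565,W[...,1]+.0098)<.045)&(W[...,2]<.14)]
print(len(w),np.percentile(w[:,2],[5,50,95]))
```

```text
t 23.57 pos [ 0.556  -0.0094  0.1432] yaw -163.02 tilt [-1.3e-03  1.0e-04 -1.0e+00] q [-0.06  0.11  1.95 -0.    1.08 -1.93] F [-0.96  0.07  0.09] w -0.004
dx dy dz [-0.     -0.0002  0.0332] roll -0.02
3643 [0.1088006  0.13327663 0.13468417]
```

>>> step_arm([
  {"fingers":1,"dx":0,"dy":0,"dz":0.005,"roll":0},
  {"fingers":1,"dx":0,"dy":0,"dz":0.01,"roll":0},
  {"fingers":1,"dx":0,"dy":0,"dz":0.015,"roll":0},
  {"fingers":1,"dx":0,"dy":0,"dz":0.02,"roll":0},
  {"fingers":1,"dx":0,"dy":0,"dz":0.025,"roll":0},
  {"fingers":1,"dx":0,"dy":0,"dz":0.03,"roll":0},
  {"fingers":1,"dx":0,"dy":0,"dz":0.034,"roll":0},
  {"fingers":1,"dx":0,"dy":0,"dz":0.034,"roll":0},
])

```text
time: 24.62
tool_pos: [0.5568, -0.0094, 0.1105]
tcp_rot: [-0.464, 3.106, -0.0]
wrist_force: [-0.3, 0.7, 3.5]
width: -0.0
grip_force: 2.1
```

>>> step_arm([
  {"fingers":1,"dx":0,"dy":0,"dz":0.001,"roll":0},
  {"fingers":1,"dx":0,"dy":0,"dz":0.002,"roll":0},
  {"fingers":1,"dx":0,"dy":0,"dz":0.002,"roll":0},
])

```text
time: 25.0
tool_pos: [0.5569, -0.0094, 0.1089]
tcp_rot: [-0.464, 3.106, -0.0]
wrist_force: [-1.1, 0.8, 7.5]
width: 0.001
grip_force: 3.3
```

>>> step_arm([
  {"fingers":1,"dx":0,"dy":0,"dz":0.001,"roll":0},
  {"fingers":1,"dx":0,"dy":0,"dz":0.002,"roll":0},
  {"fingers":1,"dx":0,"dy":0,"dz":0.002,"roll":0},
])

```text
time: 25.38
tool_pos: [0.5569, -0.0094, 0.1069]
tcp_rot: [-0.464, 3.106, -0.0]
wrist_force: [-1.8, 0.3, 6.3]
width: -0.003
grip_force: 3.4
```

>>> step_arm([
  {"fingers":1,"dx":0,"dy":0,"dz":0.001,"roll":0},
  {"fingers":1,"dx":0,"dy":0,"dz":0.001,"roll":0},
])

```text
time: 25.62
tool_pos: [0.5569, -0.0095, 0.106]
tcp_rot: [-0.464, 3.106, -0.0]
wrist_force: [-2.4, -0.5, 6.4]
width: 0.004
grip_force: 3.7
```

>>> step_arm([
  {"fingers":1,"dx":0,"dy":0,"dz":0.0007,"roll":0},
  {"fingers":1,"dx":0,"dy":0,"dz":0.0007,"roll":0},
])

```text
time: 25.88
tool_pos: [0.5569, -0.0095, 0.1054]
tcp_rot: [-0.464, 3.106, -0.001]
wrist_force: [-2.2, -0.4, 7.2]
width: -0.001
grip_force: 4.1
```

>>> step_arm([
  {"fingers":1,"dx":0,"dy":0,"dz":0.001,"roll":0},
  {"fingers":1,"dx":0,"dy":0,"dz":0.001,"roll":0},
])

```text
time: 26.12
tool_pos: [0.5569, -0.0095, 0.1048]
tcp_rot: [-0.464, 3.106, -0.001]
wrist_force: [-3.7, -0.6, 10.5]
width: -0.0
grip_force: 5.2
```

>>> step_arm([
  {"fingers":1,"dx":0,"dy":0,"dz":0.0007,"roll":0},
  {"fingers":1,"dx":0,"dy":0,"dz":0.0007,"roll":0},
])

```text
time: 26.38
tool_pos: [0.557, -0.0095, 0.1046]
tcp_rot: [-0.464, 3.106, -0.001]
wrist_force: [-4.5, -0.6, 13.5]
width: 0.002
grip_force: 6.5
```

The firm stop is reached at 13.5 N. I release slowly and look.

>>> step_arm([
  {"fingers":1,"dx":0,"dy":0,"dz":-0.004,"roll":0},
  {"fingers":1,"dx":0,"dy":0,"dz":-0.01,"roll":0},
  {"fingers":1,"dx":0,"dy":0,"dz":-0.016,"roll":0},
  {"fingers":1,"dx":0,"dy":0,"dz":-0.03,"roll":0},
  {"fingers":1,"dx":0,"dy":0,"dz":-0.08,"roll":0},
  {"fingers":1,"dx":0,"dy":0,"dz":-0.12,"roll":0},
  {"fingers":1,"dx":0,"dy":0,"dz":-0.12,"roll":0},
  {"fingers":1,"dx":0,"dy":0,"dz":-0.12,"roll":0},
])

```text
time: 27.38
tool_pos: [0.5562, -0.0094, 0.2226]
tcp_rot: [0.464, -3.107, 0.0]
wrist_force: [0.3, 0.0, -1.1]
width: 0.001
grip_force: 0.0
```

Run:
```python
from h import *
im,d,W=pts("wrist")
w=W[(W[...,2]>.102)&(np.hypot(W[...,0]-.5565,W[...,1]+.0098)<.045)&(W[...,2]<.14)]
print(len(w),np.percentile(w[:,2],[5,50,95]),cv2.minAreaRect(w[:,:2].astype(np.float32)*1000))
im,d,W=pts("scene"); cv2.imwrite("pics/s6.png",im)
```

```text
2233 [0.11081429 0.11343753 0.11462767] ((555.9104614257812, -9.70992660522461), (45.37480163574219, 33.96242904663086), 16.784099578857422)
```

View pics/s6.png

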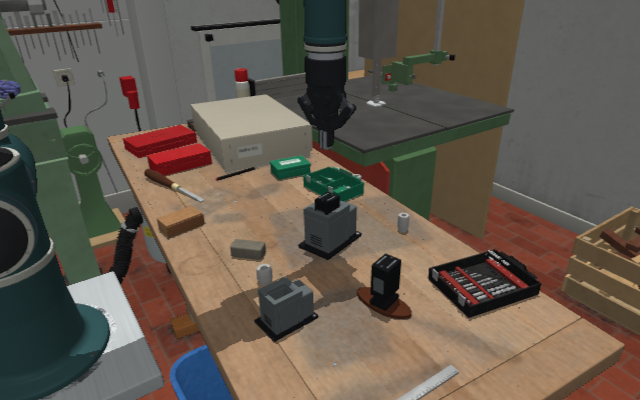

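Pack_b is locked in the dock at (328,205), its top at 0.1134. Pack_a stands upright on the pad at (385,280), and the loose things are untouched.

```bash
python3 -c "
from workcell import *
print(finish_job())"
```

```text
the job is handed in; nothing more can be done
None
```

The swap is done and handed in at about 27 s: pack_a stands upright in the middle of the leather pad, pack_b is locked down in the larger dock, the highest press force I read was about 14 N, and I touched none of the loose things.

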